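# Push the full-length cross rod home through the rod frame

## Task

Two steel rods lie on the rails of the rod frame, one full-length and one cut too short to be of use. Push the full-length rod along its rails, rounded nose first, through the eyes of both blue plates until it is home against the stop behind them. Leave the short rod where it lies and do not disturb the other things on the bench.

Things in the scene. Friction and masses are not known exactly. Their poses are not given: they have to be found in the camera images.
- rod_frame: Fixed aluminium base 250 x 130 x 10 mm with two parallel lanes at y = +35 and -35 mm. Origin on the bench; +x is the way rods are pushed, z up; the base spans x = -150 to +100 mm. Each lane has two 6 mm steel rails, x = -146 to +12 mm, tops at z = 35 mm; a rod lies on them with its axis at z = 42 mm.
- stop_mid (a point): on the grey stop plate that closes the frame's end, 130 mm wide, top at z = 66 mm: point midway between the two lanes (x = 85, y = 0, z = 42 mm in rod_frame's frame) in the plane of the faces of its two black rubber buffers, against which a rod's nose comes home; axes as rod_frame
- eye_left (a point): centre of the near mouth of the first blue plate's eye in the y = +35 mm lane (x = 10, z = 42 mm in rod_frame's frame); axes as rod_frame. Two upright blue plates, 130 mm wide, 10 mm thick, top at z = 70 mm, stand at x = 10 to 20 and x = 55 to 65 mm, each with a 20.5 mm round eye in line with each lane
- eye_right (a point): the same for the y = -35 mm lane
- long_rod: the full-length rod: plain round steel bar, diameter 18 mm, 120 mm long, about 0.22 kg, with a 12 mm orange plastic end cap of the same diameter on its tail and a rounded nose. Origin on the axis at the centre of the flat tail face; +x runs along the axis to the nose. It starts in either lane, nose towards the blue plates and 5 to 20 mm short of the frame's x = 0.
- long_rod_nose (a point): centre of the long rod's nose end, 120 mm from its tail along the axis
- short_rod: the short rod, in the other lane: like the long one but only 80 mm long; origin at the centre of its orange tail face, +x along the axis to its nose
- flask: conical glass flask, 66 mm wide, 105 mm tall, standing beyond the stop plate; origin at the centre of its underside
- petri: flat clear petri dish with lid, 61 mm diameter, 15 mm high, lying beside the frame; origin at the centre of its underside
- timer: white bench timer, 42 x 62 x 62 mm; origin at the centre of its underside
- rinse_bottle: clear bottle with an orange cap, 56 mm diameter, 104 mm tall; origin at the centre of its underside
Mind the look-alikes: they are no part of the job. What is shaped like the long_rod but brown or pink is not meant.

How it is judged (in metres and radians):
At the end, for the whole second after the job is handed in: The long rod is through both eyes of one lane: its nose is less than 8 mm short of the rubber buffer and within 6 mm of the eyes' centre line, its axis within 0.08 rad of the frame's, and it is at rest. The short rod lies within 15 mm of where it was (((x of long_rod_nose in the frame of eye_left between 0.067 and 0.08 m and y of long_rod_nose in the frame of eye_left between -0.006 and 0.006 m and z of long_rod_nose in the frame of eye_left between -0.006 and 0.006 m) or (x of long_rod_nose in the frame of eye_right between 0.067 and 0.08 m and y of long_rod_nose in the frame of eye_right between -0.006 and 0.006 m and z of long_rod_nose in the frame of eye_right between -0.006 and 0.006 m)) and angle between the x axis of long_rod and the x axis of rod_frame, either way round below 0.08 rad and linear speed of long_rod below 0.02 m/s and distance of short_rod from where it was at the start of the episode below 0.015 m); the robot touches nothing.
It fails at once if the short rod is shifted by more than 15 mm (distance of short_rod from where it was at the start of the episode above 0.015 m).
It fails at once if the flask, petri dish, timer or orange-capped bottle is shifted by more than 25 mm or tipped (distance of any of flask, petri, timer, rinse_bottle from where it was at the start of the episode above 0.025 m or angle between any of flask, petri, timer, rinse_bottle's own z axis and vertical above 0.4 rad).
It also fails if it takes over 32 s, if anything falls off the work surface, if the arm or the gripper's body presses on something with over 40 N, if the wrist force passes 120 N, or if a joint passes its speed limit or range.

## Robot

A 6-joint arm with a two-finger parallel gripper is mounted at the origin on a cart in front of the work surface, level with it; the furniture and walls round the work are solid. World frame = base frame: x ahead of the robot, y to its left, z up, the work surface at z = 0. Lengths are in mm, angles in rad, forces in N, time in s.
With the tool pointing down it reaches from about 300 to 775 mm from the base axis. Payload 14.6 kg.
Tool frame: the origin (TCP) lies between the finger pads; the fingertips stand 22 mm ahead of it and the grasp point (between the pads) lies 3 mm ahead of it (manip.tcp_to_tips is the distance from the TCP to the fingertips, in mm); y points along the fingers, z is the direction in which the jaws open and shut, and the axes are right-handed (so a half turn about y gives the same grasp; the last joint's range is limited). The gripper opens to 94 mm and grips with 3 to 60 N. Pads are 16 mm wide; open, the fingers measure 119 mm over their backs; the gripper's body (75 mm by 177 mm) begins 78 mm behind the grasp point.
Start: joints at [1.13, 0.3, 1.521, -0, 1.321, -0.067], TCP at [200.832, 512.012, 227.446] pointing down, gripper open.
Joint ranges: [-3.03, 3.03], [-0.79, 2.21], [0.23, 2.52], [-1.04, 4.18], [0, 3.07], [-2.55, 2.55]. Speed limits (rad/s): [2.22, 2.22, 2.57, 3.14, 3.14, 3.14].

## Interface

Orientations are given as [roll, pitch, yaw] about the fixed x, y, z axes, in that order (R = Rz(yaw) Ry(pitch) Rx(roll)).
In Python, from cell import manip gives the robot as it stands.
- The arm moves only by the shell command python3 -m jog 'ROWS' [OPENING] [FORCE]. ROWS is JSON, one flat list of numbers, 6 for each row, row after row: the shift along the tool's x, y, z in mm, then the turn, a rotation vector about the tool's x, y, z in degrees. A call has 1 to 10 rows; each row is the pose to reach, as a shift and turn from the pose commanded when the call began, along the tool's axes at that moment; what a row does not reach only later rows make up. A row lasts 1/12 s, in which the tool goes at most 41.7 mm and 7.16 degrees, less where a joint would pass 70% of its speed; a pose out of reach is approached as far as the arm can. A call with a gripper value outside its range is refused whole. OPENING is the finger opening in mm, from 0 to 94, set as the call begins (- or left out, the last holds). The fingers move at their own pace and stop on an object; FORCE is the grip in N (left out, the last holds). Time passes only in rows, so rows that repeat a pose let the fingers close. It gives the time, the measured TCP pose, the force and the opening at its end, in the units of the state.
- manip.read_state(): the state, without advancing time (a new reading comes with each control period).
- manip.camera(name): name is "scene" or "top" or "wrist"; returns a dict with "img" (400x640x3 uint8, red, green, blue), "intrinsics" (3x3 intrinsics, pixels), "origin" and "orientation" of the camera in the world. Camera axes: x right, y down, z forward; pixel columns grow to the right and rows downward; lengths in mm; the calibration is good to about 2 mm. A picture is of the moment at which its call begins. There is no depth.
- manip.sign_off(): hands the job in, once; it reports no verdict.
Trained networks look in a picture, given as the dict that the camera call returned (one of the last four; its "shot" number tells which), for a name from the list of things; names that differ only in an ending like _2 or _b are one class to them, and where a whole thing is asked for, a point or a joint stands for the part that bears it (a point fixed in the world has none). Each returns a list of dicts, best first, with "score" (0 to 1); they miss things now and then, are a little off and sometimes report something else, mostly with a low value. They report only what shows in the picture. A call takes as long as a camera call. They do not tell look-alikes from the thing itself.
- manip.masks_of(thing, picture): "pixels" (400x640 bool, what is visible of it) and "xy" ([column, row] in pixels, amid what is visible of it).
- manip.tip_of(thing, picture): "xy" ([column, row] in pixels: a listed point, or the origin of a listed thing).
The state is a dict: "clock": time; "joints": joint angles; "qd": joint speeds; "effort": joint torques, N m; "eef_pos": TCP position; "eef_rot": TCP orientation; "wrist_force": force on the tool from outside, world axes, zero at the start; "moment": the same for the moment, N m; "finger_gap": finger opening in mm.
Only numpy, scipy, OpenCV 4.12 (cv2) and the standard library are available. Lean on these libraries where they do the work, as an engineer would, in place of code of your own. Each camera call takes 0.05 s, during which the arm holds its last target.

## Working session

There is one attempt and no reset: what is moved stays moved. The work goes in short steps, Python scripts to look and compute and a shell command to move; the robot and the scene stay as the last step left them, time stands still between calls to the robot, and variables do not carry over. Pictures are saved under pics/ and viewed, and the job is handed in when it is done.

```bash
ls; mkdir -p pics
python3 - <<'E'
from cell import manip
import cv2, numpy as np
print(manip.read_state())
for n in ["scene","top","wrist"]:
    p=manip.camera(n)
    cv2.imwrite(f"pics/{n}0.png",p["img"][:,:,::-1])
    print(n,p["shot"],np.array(p["intrinsics"]).round(1).tolist(),p["origin"],p["orientation"])
    for t in ["long_rod","long_rod_nose","short_rod","eye_left","eye_right","stop_mid","rod_frame"]:
        print(t,[(r["score"],np.round(r["xy"],1).tolist()) for r in manip.tip_of(t,p)])
E
```

```text
pics
{'clock': 0.0, 'joints': array([ 1.13041145e+00,  3.00483258e-01,  1.52160295e+00,  3.56644507e-05,
        1.32070667e+00, -6.66049008e-02]), 'qd': array([-9.26098221e-04, -3.46707112e-04,  1.52717825e-03, -5.99372698e-04,
       -1.63890282e-03,  5.59652215e-05]), 'effort': array([ 4.48531136e-03, -5.31849360e+01, -3.52722681e+01,  7.09970389e-02,
        2.46166351e-02, -9.72675525e-05]), 'eef_pos': array([200.71685955, 511.8013342 , 226.87039914]), 'eef_rot': array([-1.57199160e+00,  1.14349832e-04, -3.73788887e-01]), 'wrist_force': array([ 0.05162739, -0.04159296,  0.51401133]), 'moment': array([-0.01938834,  0.00306898, -0.02929753]), 'finger_gap': 93.99595591182945}
scene 1 [[368.6, 0.0, 324.6], [0.0, 368.6, 197.0], [0.0, 0.0, 1.0]] [   1.86319838 -850.33528574  597.53116856] [-2.06206192 -0.01349271 -0.5245945 ]
long_rod [(0.74, [298.8, 232.3]), (0.71, [386.7, 222.0]), (0.69, [255.1, 201.6]), (0.29, [312.3, 163.0])]
long_rod_nose [(0.71, [362.0, 204.2]), (0.69, [367.0, 253.3]), (0.6, [331.9, 244.9]), (0.57, [293.2, 200.4])]
short_rod [(0.48, [366.3, 228.8])]
eye_left [(0
[... 317 characters left out ...]
 [(0.6, [334.8, 238.7]), (0.58, [418.7, 231.5]), (0.57, [261.1, 251.2]), (0.54, [375.1, 166.6])]
long_rod_nose [(0.69, [393.3, 204.6]), (0.64, [283.6, 177.6]), (0.55, [338.3, 165.0]), (0.55, [372.7, 224.0]), (0.47, [279.0, 220.7])]
short_rod [(0.52, [379.6, 189.0])]
eye_left [(0.64, [327.5, 190.4]), (0.18, [328.9, 180.5])]
eye_right [(0.91, [324.5, 166.2]), (0.56, [193.5, 152.8])]
stop_mid [(0.64, [303.4, 175.8])]
rod_frame [(0.86, [330.2, 183.1])]
wrist 3 [[342.0, 0.0, 321.0], [0.0, 342.0, 199.8], [0.0, 0.0, 1.0]] [139.8972742  536.49457427 384.30388102] [2.91273975e+00 1.17617593e-04 1.19741573e+00]
long_rod []
long_rod_nose []
short_rod []
eye_left []
eye_right []
stop_mid []
rod_frame []
```

View pics/scene0.png

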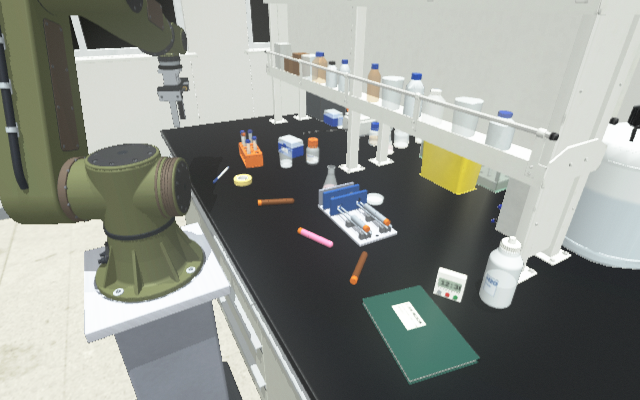

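View pics/top0.png

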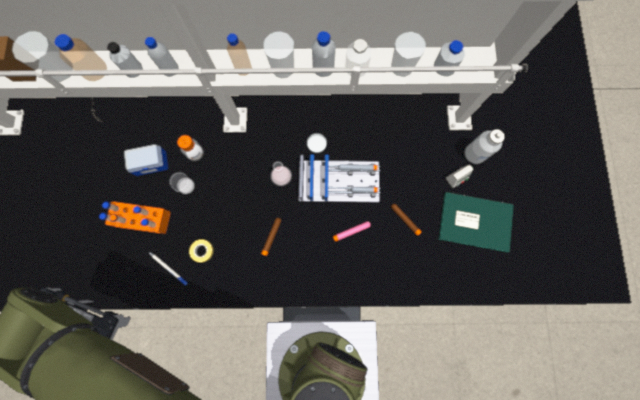

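Run:
```python
import cv2
a=cv2.imread("pics/scene0.png")[140:310,220:480]
cv2.imwrite("pics/scene0z.png",cv2.resize(a,None,fx=3,fy=3,interpolation=cv2.INTER_CUBIC))
a=cv2.imread("pics/top0.png")[130:270,230:440]
cv2.imwrite("pics/top0z.png",cv2.resize(a,None,fx=3.8,fy=3.8,interpolation=cv2.INTER_CUBIC))
```

```text
(no output)
```

View pics/scene0z.png

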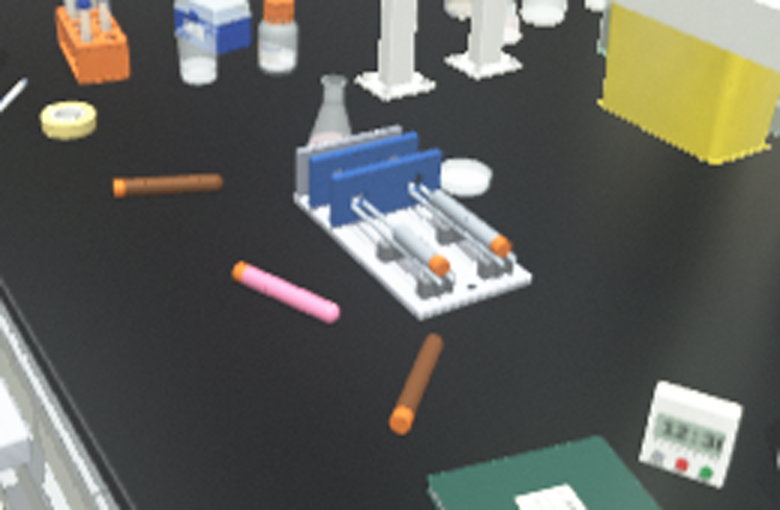

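View pics/top0z.png

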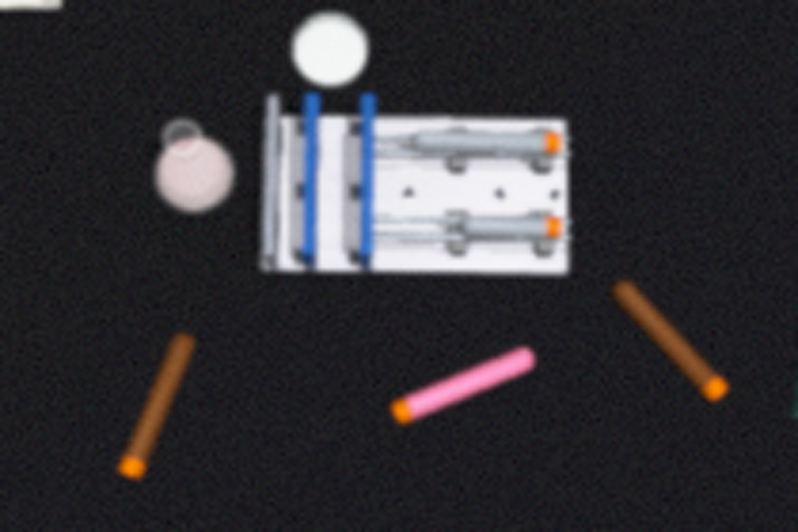

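```bash
cat > h.py <<'E'
from cell import manip
import cv2, numpy as np
from scipy.spatial.transform import Rotation as Ro
from scipy.optimize import least_squares
def Rm(e): return Ro.from_euler('xyz',e).as_matrix()
def proj(p,X):
    c=(np.atleast_2d(X)-p["origin"])@Rm(p["orientation"])
    q=c@np.array(p["intrinsics"]).T
    return q[:,:2]/q[:,2:]
def toplane(p,uv,z):
    K=np.array(p["intrinsics"]);d=Rm(p["orientation"])@np.linalg.solve(K,[uv[0],uv[1],1.])
    o=np.array(p["origin"]);return o+d*(z-o[2])/d[2]
def f2w(fr,X):
    X=np.atleast_2d(X);c,s=np.cos(fr[2]),np.sin(fr[2])
    return np.c_[fr[0]+c*X[:,0]-s*X[:,1],fr[1]+s*X[:,0]+c*X[:,1],X[:,2]]
E
python3 - <<'E'
from h import *
p=manip.camera("top");q=manip.camera("scene")
for z,uv in [(10,(379.2,161.05)),(10,(379.7,201.8)),(42,(377.9,167.6)),(42,(337.,167.6)),(42,(378,189.7)),(66,(301,155.5)),(66,(300,200.5)),(70,(327,155)),(70,(326,201))]: print(uv,z,toplane(p,uv,z).round(1))
obs=[(p,(379.2,161.05),(-150,-65,10)),(p,(379.7,201.8),(-150,65,10)),(p,(327.2,166.2-0),(10,-35,70)),
(q,(220+531/3,140+277/3),(-150,-65,10)),(q,(220+421/3,140+314/3),(-150,65,10)),(q,(220+331/3,140+172/3),(10,65,70)),(q,(220+441/3,140+152/3),(10,-65,70)),(p,(230+376/3.8,130+95/3.8),(10,-65,70)),(p,(230+371/3.8,130+270/3.8),(10,65,70))]
del obs[2]
f=lambda x:np.concatenate([proj(c,f2w(x,X))[0]-uv for c,uv,X in obs])
r=least_squares(f,[480,-50,1.57],x_scale=[10,10,.1],loss='soft_l1')
print(r.x.round(3),f(r.x).reshape(-1,2).round(1).tolist())
E
```

```text
(379.2, 161.05) 10 [ 635.5 -189.9   10. ]
(379.7, 201.8) 10 [ 503.6 -185.7   10. ]
(377.9, 167.6) 42 [ 604.5 -179.7   42. ]
(337.0, 167.6) 42 [606. -54.  42.]
(378, 189.7) 42 [ 534.8 -177.    42. ]
(301, 155.5) 66 [638.2  55.4  66. ]
(300, 200.5) 66 [499.2  58.4  66. ]
(327, 155) 70 [637.6 -23.3  70. ]
(326, 201) 70 [496.  -18.3  70. ]
[572.464 -37.589   1.551] [[-0.3, 0.3], [0.2, -0.3], [-0.2, -0.3], [-1.1, -0.3], [0.3, 2.8], [-0.5, 0.3], [-0.1, -0.0], [1.0, -4.0]]
```

The full-length rod is in the far lane, with its tail around world (605, -175). The frame's +x points along world +y. I'll close the fingers and move in behind the tail at a safe height.

```bash
python3 -m jog '[633,0,-520,0,-20.4,0, 633,0,-520,0,-20.4,0, 633,0,-520,0,-20.4,0, 633,0,-520,0,-20.4,0, 633,0,-520,0,-20.4,0, 633,0,-520,0,-20.4,0, 633,0,-520,0,-20.4,0, 633,0,-520,0,-20.4,0, 633,0,-520,0,-20.4,0, 633,0,-520,0,-20.4,0]' 0 20
```

```text
clock: 2.13
eef_pos: [401.6, 151.8, 227.8]
eef_rot: [-1.571, -0.001, -0.018]
wrist_force: [1.4, 1.1, -0.1]
finger_gap: 30.8
```

```bash
python3 -m jog '[204,0,-353,0,0,0, 204,0,-353,0,0,0, 204,0,-353,0,0,0, 204,0,-353,0,0,0, 204,0,-353,0,0,0, 204,0,-353,0,0,0, 204,0,-353,0,0,0, 204,0,-353,0,0,0, 204,0,-353,0,0,0, 204,0,-353,0,0,0]'
python3 - <<'E'
from h import *
s=manip.read_state();print(s["eef_pos"],s["eef_rot"],s["finger_gap"],s["qd"].round(3))
p=manip.camera("wrist")
cv2.imwrite("pics/w1.png",p["img"][:,:,::-1]);print(p["origin"],p["orientation"])
for t in ["long_rod","long_rod_nose","short_rod","eye_left","eye_right","stop_mid","rod_frame"]:
    print(t,[(r["score"],np.round(r["xy"],1).tolist()) for r in manip.tip_of(t,p)])
E
```

```text
clock: 2.97
eef_pos: [599.4, -205.7, 227.1]
eef_rot: [-1.571, 0.0, -0.019]
wrist_force: [0.5, 0.2, 0.7]
finger_gap: 0.5
[ 599.44995595 -205.65066978  227.14438106] [-1.57093092e+00  1.19521334e-04 -1.88399257e-02] 0.5422982124156286 [-0.383  0.648 -0.935  0.004  0.283 -0.383]
[ 534.044016   -203.76564422  384.00174736] [2.91286952e+00 2.05568950e-04 1.55239228e+00]
long_rod [(0.85, [354.7, 191.4])]
long_rod_nose [(0.95, [300.5, 85.9]), (0.92, [370.1, 17.2]), (0.83, [466.7, 189.3]), (0.63, [352.8, 120.3])]
short_rod [(0.92, [351.0, 124.8]), (0.29, [468.0, 190.1])]
eye_left [(0.94, [504.7, 122.1])]
eye_right [(0.66, [497.0, 190.7])]
stop_mid [(0.8, [576.4, 157.2])]
rod_frame [(0.97, [474.0, 152.9])]
```

View pics/w1.png

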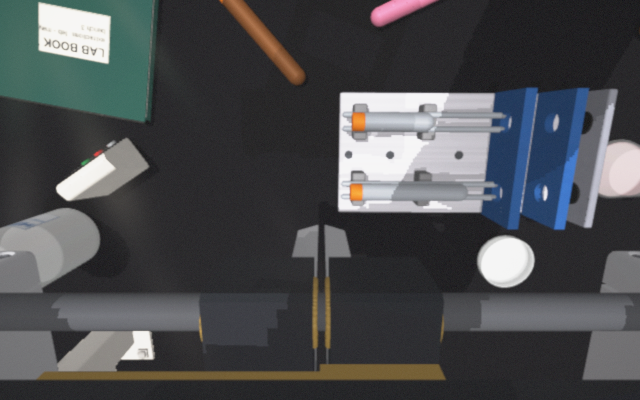

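The wrist view shows the frame clearly. The long rod's orange tail is at about (350,191) and its nose at (467,190). The short rod's tail is at (351,123). Next I'll fit the pose accurately.

Run:
```python
from h import *
s=manip.read_state();print(s["eef_pos"],s["eef_rot"],s["qd"].round(3))
p=manip.camera("wrist")
cv2.imwrite("pics/w2.png",p["img"][:,:,::-1]);print(p["origin"],p["orientation"])
g={}
for t in ["long_rod","long_rod_nose","short_rod","eye_left","eye_right","stop_mid","rod_frame"]:
    g[t]=[r["xy"] for r in manip.tip_of(t,p)]; print(t,np.round(g[t],1).tolist())
m=manip.masks_of("rod_frame",p)[0]["pixels"]; 
obs=[(g["eye_left"][0],(10,35,42)),(g["eye_right"][0],(10,-35,42)),(g["stop_mid"][0],(85,0,42)),(g["rod_frame"][0],(0,0,0))]
f=lambda x:np.concatenate([proj(p,f2w(x,X))[0]-uv for uv,X in obs])
r=least_squares(f,[571,-38,1.553],x_scale=[10,10,.1]);print("fit",r.x.round(3),f(r.x).reshape(-1,2).round(1).tolist())
print("corners pred",proj(p,f2w(r.x,[(-150,65,10),(-150,-65,10)])).round(1).tolist())
for uv in ((341,93),(341,212)): print(toplane(p,uv,10).round(1))
for z in (42,46): print("tail",toplane(p,(349.5,191.5),z).round(1))
hsv=cv2.cvtColor(p["img"],cv2.COLOR_RGB2HSV);o=(hsv[...,0]<20)&(hsv[...,1]>150)&(hsv[...,2]>90)
n,l,st,c=cv2.connectedComponentsWithStats(o.astype(np.uint8))
for i in range(1,n):
    if st[i,4]>60: print("orange",st[i],c[i].round(1))
for t in ("long_rod","short_rod"):
    for k in manip.masks_of(t,p):
        v,u=np.nonzero(k["pixels"]);print(t,k["score"],u.min(),u.max(),v.min(),v.max())
a=p["img"][80:230,330:620,::-1];cv2.imwrite("pics/w2z.png",cv2.resize(a,None,fx=2.7,fy=2.7,interpolation=cv2.INTER_CUBIC))
```

```text
[ 598.64452527 -201.67952104  228.03963836] [-1.57095350e+00 -5.21214067e-04 -1.64553242e-02] [-0.002 -0.001 -0.004 -0.     0.002  0.   ]
[ 533.12218256 -199.96793102  384.85177061] [2.91223779e+00 2.23089291e-04 1.55470511e+00]
long_rod [[491.5, 193.8]]
long_rod_nose [[460.8, 189.7], [367.6, 19.7], [299.3, 84.8]]
short_rod [[348.2, 125.8], [345.9, 193.3]]
eye_left [[499.8, 122.7]]
eye_right [[489.4, 192.0]]
stop_mid [[569.5, 163.1]]
rod_frame [[469.7, 154.1]]Traceback (most recent call last):
  File "<stdin>", line 8, in <module>
IndexError: list index out of range
```

Run:
```python
from h import *
p=manip.camera("wrist")
cv2.imwrite("pics/w2.png",p["img"][:,:,::-1]);print(p["origin"],p["orientation"])
g={}
for t in ["long_rod","long_rod_nose","short_rod","eye_left","eye_right","stop_mid","rod_frame"]:
    g[t]=[r["xy"] for r in manip.tip_of(t,p)]; print(t,np.round(g[t],1).tolist())
obs=[(g[k][0],X) for k,X in [("eye_left",(10,35,42)),("eye_right",(10,-35,42)),("stop_mid",(85,0,42)),("rod_frame",(0,0,0))] if g[k]]
f=lambda x:np.concatenate([proj(p,f2w(x,X))[0]-uv for uv,X in obs])
r=least_squares(f,[571,-38,1.553],x_scale=[10,10,.1]);print("fit",r.x.round(3),f(r.x).reshape(-1,2).round(1).tolist())
print("corners pred",proj(p,f2w(r.x,[(-150,65,10),(-150,-65,10)])).round(1).tolist())
hsv=cv2.cvtColor(p["img"],cv2.COLOR_RGB2HSV);o=(hsv[...,0]<20)&(hsv[...,1]>150)&(hsv[...,2]>90)
n,l,st,c=cv2.connectedComponentsWithStats(o.astype(np.uint8))
for i in range(1,n):
    if st[i,4]>60: print("orange",st[i],c[i].round(1))
for t in ("long_rod","short_rod"):
    for k in manip.masks_of(t,p):
        v,u=np.nonzero(k["pixels"]);print(t,k["score"],u.min(),u.max(),v.min(),v.max())
a=p["img"][80:230,330:620,::-1];cv2.imwrite("pics/w2z.png",cv2.resize(a,None,fx=2.7,fy=2.7,interpolation=cv2.INTER_CUBIC))
for uv in ((336,93),(336,212)): print(toplane(p,uv,10).round(1))
for z in (42,46): print("tail",toplane(p,(345.5,191.5),z).round(1))
```

```text
[ 533.32129977 -200.95314687  384.37692325] [2.91274593e+00 9.73146544e-05 1.55353309e+00]
long_rod [[348.1, 191.9]]
long_rod_nose [[465.4, 193.0], [299.2, 85.2], [368.4, 19.7]]
short_rod [[351.9, 123.9], [499.7, 125.5]]
eye_left [[503.2, 123.5]]
eye_right [[490.3, 193.2]]
stop_mid [[575.5, 160.5]]
rod_frame [[470.8, 156.6]]
fit [574.263 -34.4     1.53 ] [[0.0, 0.1], [3.1, 0.5], [-2.6, 0.7], [-0.4, -1.6]]
corners pred [[339.0, 90.3], [334.9, 210.4]]
orange [ 216    0   85   84 1008] [260.5  38.4]
orange [349 114  13  18 219] [355.1 122.3]
orange [347 185  12  16 176] [352.9 192.5]
long_rod 0.96 368 432 0 26
long_rod 0.94 217 301 0 85
long_rod 0.87 346 463 183 202
long_rod 0.7 594 639 140 198
long_rod 0.49 636 639 23 36
short_rod 0.97 348 430 113 131
[ 505.9 -184.8   10. ]
[ 635.  -185.7   10. ]
tail [ 604.8 -177.2   42. ]
tail [ 603.9 -177.4   46. ]
```

View pics/w2z.png

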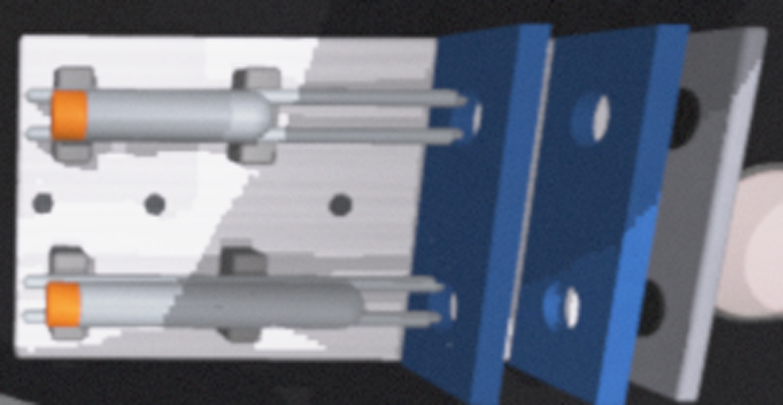

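Run:
```python
from h import *
p=manip.camera("wrist"); s=manip.read_state()
p0=p
z=lambda u,v:(330+u/2.7,80+v/2.7)
obs=[(z(20,36),(-150,65,10)),(z(15,356),(-150,-65,10)),(z(437,38),(10,65,10)),(z(402,360),(10,-65,10)),(z(520,25),(10,65,70)),(z(552,26),(20,65,70)),(z(689,26),(65,65,70)),(z(598,403),(55,-65,70))]
p=dict(p);p["origin"]=np.array([533.32129977,-200.95314687,384.37692325]);p["orientation"]=np.array([2.91274593e+00,9.73146544e-05,1.55353309e+00])
f=lambda x:np.concatenate([proj(p,f2w(x,X))[0]-uv for uv,X in obs])
r=least_squares(f,[571,-38,1.553],x_scale=[10,10,.1]);print("fit",r.x.round(3),f(r.x).reshape(-1,2).round(1).tolist())
x=r.x
for t in (-146,-142,-138,-134,-130,-125): print(t,proj(p,f2w(x,[(t,-35,42),(t,-35,51)])).round(1).tolist(),proj(p,f2w(x,[(t+120,-35,42)])).round(1).tolist(), f2w(x,[(t,-35,42)]).round(1))
print(p0["origin"],p0["orientation"],s["eef_pos"],s["eef_rot"])
```

```text
fit [574.401 -34.325   1.55 ] [[0.4, -0.0], [0.5, 1.2], [-1.4, -0.1], [-1.8, 0.2], [0.8, -0.4], [0.3, -0.8], [0.8, -0.5], [-0.1, 1.1]]
-146 [[341.7, 193.0], [342.2, 194.9]] [[459.0, 193.5]] [[ 606.3 -181.    42. ]]
-142 [[345.6, 193.0], [346.3, 194.9]] [[462.9, 193.5]] [[ 606.4 -177.    42. ]]
-138 [[349.5, 193.0], [350.3, 194.9]] [[466.8, 193.5]] [[ 606.5 -173.    42. ]]
-134 [[353.4, 193.1], [354.3, 194.9]] [[470.7, 193.5]] [[ 606.5 -169.    42. ]]
-130 [[357.4, 193.1], [358.3, 194.9]] [[474.6, 193.5]] [[ 606.6 -165.    42. ]]
-125 [[362.2, 193.1], [363.3, 195.0]] [[479.5, 193.6]] [[ 606.7 -160.    42. ]]
[ 533.34038149 -201.02875057  384.33467622] [2.91279366e+00 7.82514373e-05 1.55344463e+00] [ 598.77970437 -202.78912944  227.50277967] [-1.57077404e+00 -2.08060381e-05 -1.77227794e-02]
```

```bash
python3 -m jog '[7,0,-4,0,0,0, 7,35,-4,0,0,0, 7,70,-4,0,0,0, 7,105,-4,0,0,0, 7,135,-4,0,0,0, 7,150,-4,0,0,0, 7,160,-4,0,0,0, 7,167,-4,0,0,0, 7,167,-4,0,0,0, 7,167,-4,0,0,0]'
python3 - <<'E'
from h import *
p=manip.camera("scene")
cv2.imwrite("pics/s3.png",cv2.resize(p["img"][140:290,260:460,::-1],None,fx=4,fy=4,interpolation=cv2.INTER_CUBIC))
p=manip.camera("wrist")
cv2.imwrite("pics/w3.png",p["img"][:,:,::-1])
s=manip.read_state();print(s["eef_pos"],s["eef_rot"],s["wrist_force"])
E
```

```text
clock: 5.2
eef_pos: [606.2, -207.1, 61.5]
eef_rot: [-1.571, -0.001, -0.018]
wrist_force: [0.2, 0.5, 0.9]
finger_gap: 0.6
[ 606.30667184 -207.16105446   61.90932996] [-1.57157911 -0.00195229 -0.01769763] [ 0.46686326  0.99617162 -0.36017267]
```

View pics/s3.png

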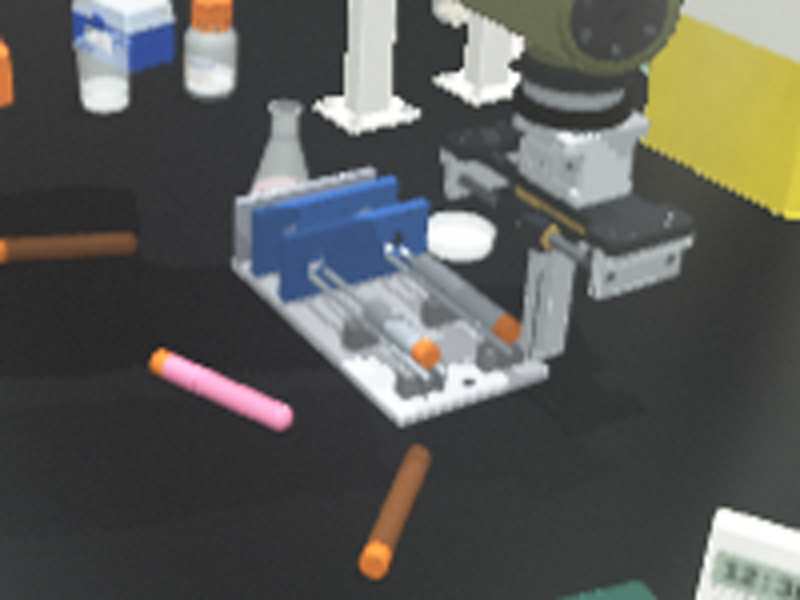

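View pics/w3.png

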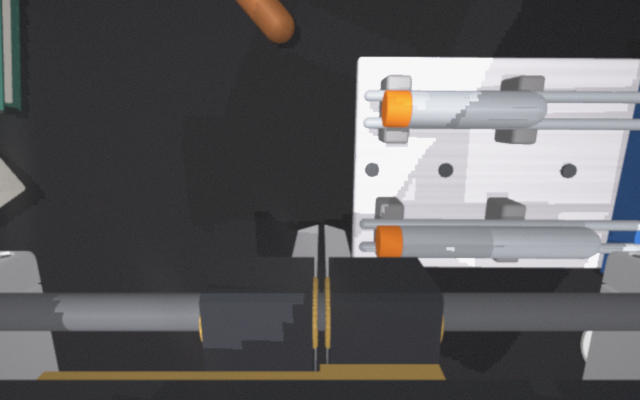

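Fingers and rod are level: in the wrist view both sit at row ~241. I'll ease forward and watch the force.

```bash
python3 -m jog '[0,1.5,3,0,0,0, 0,1.5,6,0,0,0, 0,1.5,9,0,0,0, 0,1.5,12,0,0,0, 0,1.5,15,0,0,0, 0,1.5,17,0,0,0, 0,1.5,19,0,0,0, 0,1.5,21,0,0,0, 0,1.5,23,0,0,0, 0,1.5,25,0,0,0]'
python3 - <<'E'
from h import *
p=manip.camera("wrist")
cv2.imwrite("pics/w4.png",p["img"][:,:,::-1])
s=manip.read_state();print(s["eef_pos"],s["eef_rot"],s["wrist_force"])
E
```

```text
clock: 6.13
eef_pos: [606.2, -182.0, 59.1]
eef_rot: [-1.571, -0.0, -0.018]
wrist_force: [0.4, -2.4, -0.0]
finger_gap: 0.5
[ 606.21725307 -181.59222803   59.04588003] [-1.57092433e+00 -1.44447996e-04 -1.76864295e-02] [-0.49115043 -1.83624568  0.59344714]
```

View pics/w4.png

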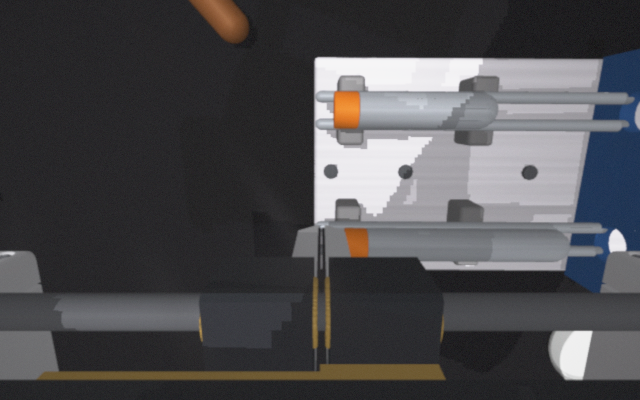

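Contact is made: about 2 N of friction, and the rod has moved about 6 mm. I'll keep pushing.

```bash
python3 -m jog '[0,0,3,0,0,0, 0,0,6,0,0,0, 0,0,9,0,0,0, 0,0,12,0,0,0, 0,0,15,0,0,0, 0,0,18,0,0,0, 0,0,21,0,0,0, 0,0,24,0,0,0, 0,0,27,0,0,0, 0,0,30,0,0,0]'
python3 - <<'E'
from h import *
p=manip.camera("wrist")
cv2.imwrite("pics/w5.png",p["img"][:,:,::-1])
s=manip.read_state();print(s["eef_pos"],s["eef_rot"],s["wrist_force"])
E
```

```text
clock: 7.02
eef_pos: [606.8, -151.6, 59.1]
eef_rot: [-1.571, -0.0, -0.018]
wrist_force: [1.0, -3.3, 0.6]
finger_gap: 0.2
[ 606.76439929 -151.12805477   59.02089993] [-1.57066625e+00 -7.82809585e-05 -1.74148147e-02] [ 0.36705398 -1.54280751 -0.0648687 ]
```

View pics/w5.png

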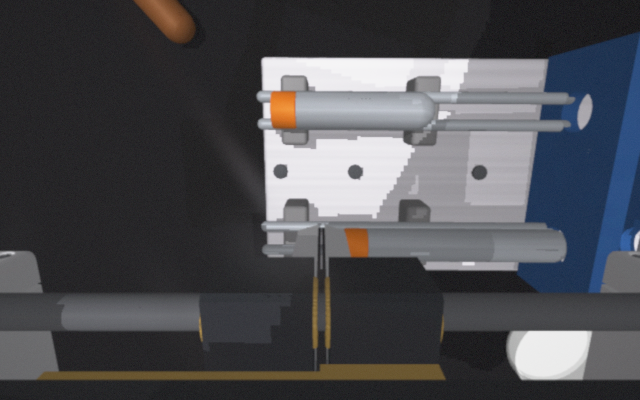

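```bash
python3 -m jog '[0,0,3,0,0,0, 0,0,6,0,0,0, 0,0,9,0,0,0, 0,0,12,0,0,0, 0,0,15,0,0,0, 0,0,18,0,0,0, 0,0,21,0,0,0, 0,0,24,0,0,0, 0,0,27,0,0,0, 0,0,30,0,0,0]'
python3 - <<'E'
from h import *
p=manip.camera("wrist")
cv2.imwrite("pics/w6.png",p["img"][:,:,::-1])
s=manip.read_state();print(s["eef_pos"],s["eef_rot"],s["wrist_force"])
E
```

```text
clock: 7.9
eef_pos: [607.3, -121.7, 59.1]
eef_rot: [-1.571, -0.0, -0.018]
wrist_force: [1.2, -3.2, 1.3]
finger_gap: 0.3
[ 607.25881364 -121.19035944   59.02832772] [-1.57071095e+00 -3.35184327e-05 -1.74621025e-02] [ 1.33404958 -1.43320263  0.75350585]
```

View pics/w6.png

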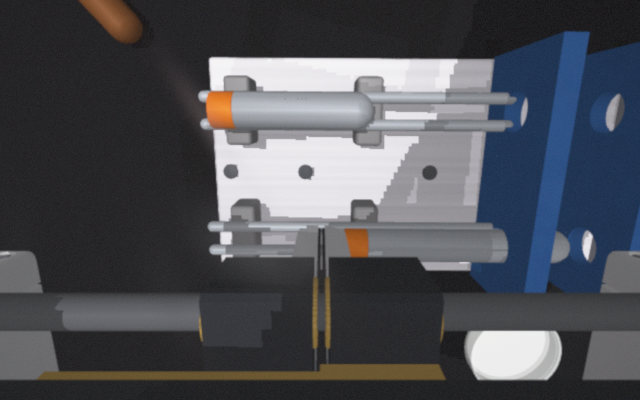

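The nose (px ~565,248) is through the first eye and lined up with the second eye (585,246).

```bash
python3 -m jog '[0,0,3,0,0,0, 0,0,6,0,0,0, 0,0,9,0,0,0, 0,0,12,0,0,0, 0,0,15,0,0,0, 0,0,18,0,0,0, 0,0,21,0,0,0, 0,0,24,0,0,0, 0,0,27,0,0,0, 0,0,29,0,0,0]'
python3 - <<'E'
from h import *
p=manip.camera("wrist")
cv2.imwrite("pics/w7.png",p["img"][:,:,::-1])
s=manip.read_state();print(s["eef_pos"],s["eef_rot"],s["wrist_force"])
E
```

```text
clock: 8.78
eef_pos: [607.8, -92.6, 59.1]
eef_rot: [-1.571, -0.0, -0.018]
wrist_force: [1.1, -5.8, 2.6]
finger_gap: 0.6
[607.74825982 -92.36025197  59.0374249 ] [-1.57072944e+00 -6.24362156e-06 -1.74731904e-02] [ 0.26569453 -1.64249453  1.16867814]
```

View pics/w7.png

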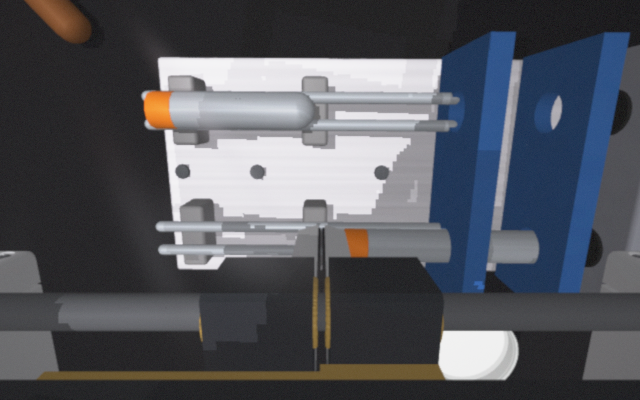

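```bash
python3 -m jog '[0,0,1,0,0,0, 0,0,2,0,0,0, 0,0,3,0,0,0, 0,0,4,0,0,0, 0,0,5,0,0,0, 0,0,6,0,0,0, 0,0,6,0,0,0]'; python3 -m jog '[0,0,1,0,0,0, 0,0,2,0,0,0, 0,0,2,0,0,0]'
```

```text
clock: 9.42
eef_pos: [607.8, -86.7, 59.0]
eef_rot: [-1.571, 0.0, -0.018]
wrist_force: [-0.4, -2.0, 2.7]
finger_gap: 0.3
clock: 9.67
eef_pos: [607.8, -84.8, 59.0]
eef_rot: [-1.571, 0.0, -0.018]
wrist_force: [0.2, -2.8, 2.9]
finger_gap: 0.4
```

```bash
python3 -m jog '[0,0,1,0,0,0, 0,0,1,0,0,0]'; python3 -m jog '[0,0,1,0,0,0, 0,0,1,0,0,0]';python3 -m jog '[0,0,1,0,0,0, 0,0,1,0,0,0]'
```

```text
clock: 9.83
eef_pos: [607.9, -83.8, 59.0]
eef_rot: [-1.571, -0.0, -0.018]
wrist_force: [0.1, -2.8, 3.5]
finger_gap: 0.3
clock: 10.0
eef_pos: [607.9, -83.4, 59.0]
eef_rot: [-1.572, -0.0, -0.018]
wrist_force: [1.5, -6.4, 1.9]
finger_gap: 0.2
clock: 10.17
eef_pos: [607.9, -83.1, 59.1]
eef_rot: [-1.573, -0.0, -0.018]
wrist_force: [1.0, -12.3, 1.9]
finger_gap: 0.1
```

Force is climbing steeply (2.8 → 12 N) right where the buffer was predicted (TCP y ≈ -84). I'll back off, lift and check.

```bash
python3 -m jog '[0,0,-2,0,0,0, 0,0,-6,0,0,0, 0,0,-14,0,0,0, 0,0,-25,0,0,0, 0,0,-25,0,0,0, 0,-20,-25,0,0,0, 0,-50,-25,0,0,0, 0,-90,-25,0,0,0, 0,-130,-25,0,0,0, 0,-165,-25,0,0,0]'; python3 -m jog '[0,0,-40,0,0,0, 0,0,-60,0,0,0, 0,0,-60,0,0,0, 0,0,-60,0,0,0, 0,0,-60,0,0,0]'
python3 - <<'E'
from h import *
x=np.array([574.4,-34.3,1.55])
for n in ["wrist","top","scene"]:
    p=manip.camera(n);im=p["img"][:,:,::-1].copy()
    cv2.imwrite(f"pics/{n}9.png",im)
    print(n,[(t,[(r["score"],np.round(r["xy"],1).tolist()) for r in manip.tip_of(t,p)]) for t in ["long_rod","long_rod_nose","short_rod"]])
    print("pred tail home",proj(p,f2w(x,[(-35,-35,42),(-35,-35,51),(85,-35,42)])).round(1).tolist())
    if n=="scene": cv2.imwrite("pics/s9z.png",cv2.resize(im[140:290,260:460],None,fx=4,fy=4,interpolation=cv2.INTER_CUBIC))
s=manip.read_state();print(s["clock"],s["eef_pos"],s["wrist_force"])
E
```

```text
clock: 11.0
eef_pos: [607.3, -107.1, 226.6]
eef_rot: [-1.571, -0.001, -0.018]
wrist_force: [0.7, 0.2, 1.0]
finger_gap: -0.1
clock: 11.42
eef_pos: [606.3, -166.5, 223.6]
eef_rot: [-1.57, 0.001, -0.018]
wrist_force: [0.9, -0.1, 0.2]
finger_gap: 0.2
wrist [('long_rod', [(0.95, [416.7, 187.5]), (0.28, [466.7, 254.7])]), ('long_rod_nose', [(0.96, [330.1, 11.5]), (0.85, [609.7, 29.0]), (0.82, [265.3, 77.8])]), ('short_rod', [(0.81, [311.8, 115.4])])]
pred tail home [[416.0, 187.6], [418.5, 189.4], [535.0, 188.0]]
top [('long_rod', [(0.56, [340.4, 167.4]), (0.54, [422.4, 231.8])]), ('long_rod_nose', [(0.77, [276.3, 216.9]), (0.56, [302.9, 166.3])]), ('short_rod', [(0.52, [333.4, 182.8])])]
pred tail home [[342.2, 166.7], [342.4, 165.9], [303.2, 166.4]]
scene [('long_rod', [(0.63, [356.1, 280.3]), (0.62, [300.7, 233.1]), (0.46, [256.5, 203.2]), (0.44, [369.2, 206.5])]), ('long_rod_nose', [(0.77, [366.1, 250.0]), (0.74, [329.8, 246.6]), (0.71, [293.8, 201.8]), (0.42, [343.4, 189.5]), (0.23, [448.0, 292.1]), (0.19, [338.8, 196.0])]), ('short_rod', [(0.48, [359.1, 202.5]), (0.47, [364.7, 228.9])])]
pred tail home [[366.1, 206.6], [366.3, 204.0], [345.4, 190.7]]
12.0167 [ 606.4188146  -166.88281319  224.00682098] [ 0.33644454 -0.26027065 -0.72788676]
```

View pics/wrist9.png

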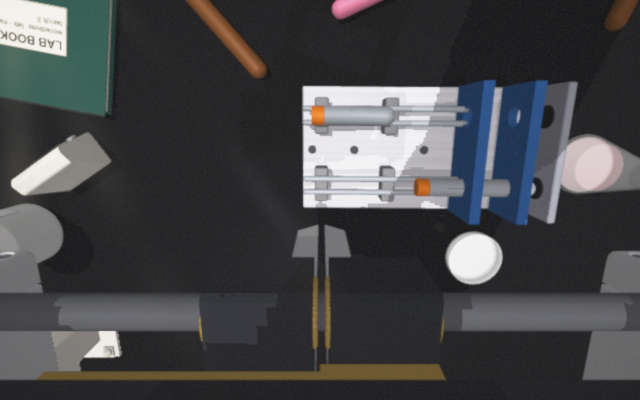

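View pics/s9z.png

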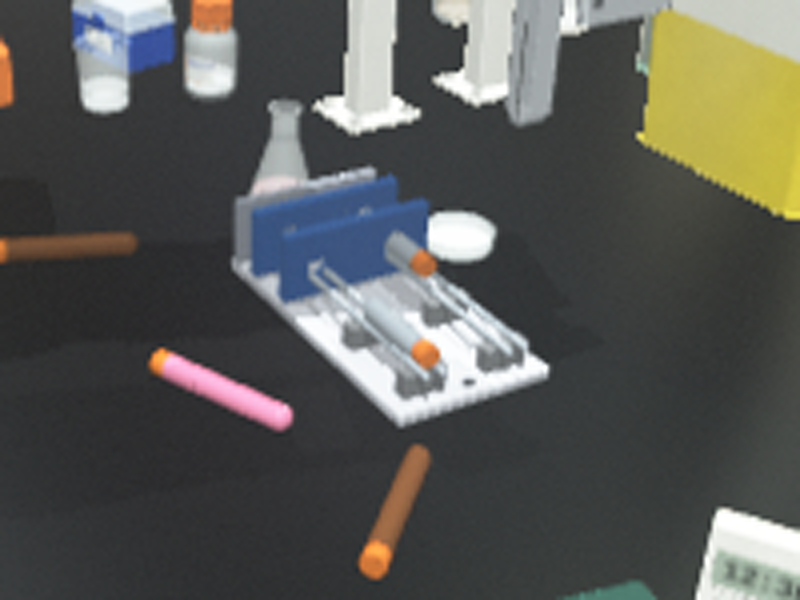

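```bash
python3 -c "
from cell import manip
print(manip.sign_off())"
```

```text
the job is handed in; nothing more can be done
None
```

The long rod is through both eyes of its lane (the y = -35 mm one, farther from the robot) and home against the rubber buffer. I pushed it from behind with closed fingers and handed the job in at about 12 s.

**Push:** Friction was about 2–6 N on the way. At the predicted end position (TCP y ≈ -84 mm) the force rose steeply from 2.8 to 12.3 N. I then backed the gripper off and lifted it clear; the wrist force read about zero.

**Checks after backing off:**
- **Rod position:** the wrist camera put the tail at (416.7, 187.5) px, against (416.0, 187.6) predicted for the rod being home. The top camera agreed to about 2 px, roughly 5 mm.
- **Scene:** by eye in the pictures, the short rod, petri dish and flask look unmoved. I didn't measure how far they might have shifted. The timer shows no sign of disturbance. I didn't look specifically for the orange-capped bottle in the last pictures.

**Disagreements:**
- **Nose:** it was hidden from the wrist camera, so that view gave no real detection of it. The top and scene cameras did report a nose within about 2 px of the predicted home position. That it is fully home rests on those, the force rise and the tail position.
- **Networks:** they sometimes reported the brown and pink look-alikes as the rod; I ignored those.

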